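Set a rinsed mixing beaker to dry on the peg dryer

ROBOT

A 7-joint arm with a two-finger parallel gripper is mounted at the origin on the work surface. World frame = base frame: x ahead of the robot, y to its left, z up, the work surface at z = 0. Lengths are in m, angles in rad, forces in N, time in s.
With the tool pointing down it reaches from about 0.4 to 0.85 m from the base axis. Payload 10.4 kg.
Tool frame: the origin (TCP) lies between the finger pads; the fingertips stand tcp_to_tips ahead of it and the grasp point (between the pads) lies 8 mm behind it (tcp_to_tips is the distance from the TCP to the fingertips, in m); z points along the fingers, y is the line along which they close (so a half turn about z gives the same grasp; the last joint's range is limited). The gripper opens to 85 mm and grips with 20 to 120 N. Pads are 22 mm wide; open, the fingers measure 114 mm over their backs; the gripper's body (76 mm by 85 mm) begins 54 mm behind the grasp point. The pads swing forward as they close: fully open they stand 13 mm farther back than shut.
Start: joints at [-1.154, 0.332, -0.065, 1.46, 0.022, 1.35, -0.088], TCP at [0.266, 0.566, 0.242] pointing down, gripper open.
Joint ranges: [-2.6, 2.6], [-0.5, 2.12], [-1.47, 1.34], [0.16, 2.42], [-1.27, 4.41], [0.06, 2.06], [-2.6, 2.6]. Speed limits (rad/s): [2.22, 2.22, 2.79, 2.79, 3.14, 3.14, 3.14].

INTERFACE

Orientations are given as a unit quaternion [x, y, z, w].
In Python, from workcell import * gives the robot as it stands.
- The arm moves only by the tool apply_moves, never from a script. Its argument "rows" is a list of rows, each an object of numbers: "x", "y", "z": the shift along the tool's x, y, z in mm; "ax", "ay", "az": the turn, a rotation vector about the tool's x, y, z in degrees; "gripper": the closure, from 0 (fully open) to 1 (shut). A call has 1 to 5 rows; each row shifts and turns the commanded pose from where the row before left it, along the tool's axes as they then stand; what a row does not reach is not made up. A row lasts 1/12 s, in which the tool goes at most 41.7 mm and 7.16 degrees, less where a joint would pass 70% of its speed; a pose out of reach is approached as far as the arm can. A call with a gripper value outside its range is refused whole. The fingers move at their own pace and stop on an object; "newtons" is the grip in N (left out, the last holds). Time passes only in rows, so rows that do not move let the fingers close. It gives the time, the measured TCP pose, the force, the opening and the grip force at its end, in the units of the state.
- get_obs(): the state, without advancing time (a new reading comes with each control period).
- camera(name): name is "scene" or "top" or "wrist"; returns a dict with "color" (400x640x3 uint8, red, green, blue), "fov_y" (degrees; the focal length in pixels is half the picture's height over the tangent of half this angle, whatever the lens; pixels are square), "cx", "cy" (the principal point, pixels), "rvec" (rotation vector, rad) and "tvec" (3), from world to camera coordinates, as OpenCV has them. Camera axes: x right, y down, z forward; pixel columns grow to the right and rows downward; lengths in m; the calibration is good to about 2 mm. A picture is of the moment at which its call begins. There is no depth.
- hand_in(): hands the job in; it is judged then, once.
The state is a dict: "clock": time; "joint_pos": joint angles; "joint_velocities": joint speeds; "tau": joint torques, N m; "position": TCP position; "ee_rot": TCP orientation; "ft_force": force on the tool from outside, world axes, zero at the start; "torque": the same for the moment, N m; "grip_width": opening from 0.0 (shut) to 1.0 (fully open); "grasp_force": force on a finger pad.
Only numpy, scipy, OpenCV 4.12 (cv2) and the standard library are available. Lean on these libraries where they do the work, as an engineer would, in place of code of your own. Each camera call takes 0.05 s, during which the arm holds its last target. There are 200 camera calls.

TASK

Take the rinsed blue mixing beaker from its wire rest, turn it mouth down over the peg of the free dryer and lower it gently, without dropping it, until its rim sits flat on the rubber collar; let go, and only then push that dryer's red switch lever all the way over to start it. Leave the yellow beaker drying on the other dryer, and that dryer's switch, as they are, and do not knock over the bottles.

Things in the scene. Friction and masses are not known exactly. Their poses are not given: they have to be found in the camera images.
- beaker: blue plastic mixing beaker with thin white rings: straight round cup, outer diameter 50, length 90, wall 3, closed end 5 thick, about 80 g. It starts lying on a low wire rest, axis level, 46 above the table, mouth pointing ahead and to the robot's left (yaw 0.6 to 1.4 rad). Origin: on its axis at mid-length. x axis: along the axis towards the open mouth; y, z radial. Sizes in mm
- beaker_rim (a point): centre of the beaker's open mouth, on the rim plane (45 along the beaker's x axis from its origin). Sizes in mm
- rest: the wire rest under the blue beaker, fixed: a white plate 100 x 50 x 6 with two steel bars of diameter 8 under the beaker, 16 either side of its axis and up to 26 above the table; nothing of it is wider than the beaker. Origin: underside centre; x axis along the beaker. Sizes in mm
- dryer: the free dryer, fixed: white box with a blue foot band, 130 (x) x 200 (y) x 40 high, front to -x. Origin: centre of the underside; z up. Its upright steel peg stands at x 0, y +50, its red switch lever at x 0, y -55. The two dryers swap places (left, right) at random; the free one has no beaker on its peg. Sizes in mm
- peg_seat (a point): foot of the free dryer's peg: on its axis, on top of the black rubber collar (diameter 72) on which the beaker's rim must rest, 46 above the table. The peg rises 64 above this point: diameter 32 for the first 34, then tapering to 16 at its tip. Axes as the dryer's. Sizes in mm
- switch (a joint): the free dryer's switch lever, rad: 0 = off, leaning to the dryer's -x (its front, towards the robot), 1.0 = fully on, leaning to its +x; it stays where it is left. It starts between 0 and 0.15. It turns about the dryer's y axis, 62 above the table, and needs about 1.5 N at the ball. Sizes in mm
- switch_tip (a point): centre of the red ball (diameter 26) on the free dryer's lever, 50 from the lever's pivot, 106 above the table at either end of its swing; the ball moves along the dryer's x by 48 in all. The lever stands on a grey block 70 (x) x 50 (y) x 25 high. Sizes in mm
- other_dryer: the second dryer, of the same make and size (peg at y +50, switch at y -55), carrying the yellow beaker. Origin: centre of the underside. Sizes in mm
- other_switch (a joint): the second dryer's switch lever, rad: 0 = off, its start; leave it
- dry_beaker: the yellow beaker, as the blue one in size, mouth down on the second dryer's peg. Origin: centre of its rim, 46 above the table; z axis up, its closed end at +90. Sizes in mm
- amber_bottle: small brown bottle standing on the table, diameter 48, height 100. Origin: centre of the underside, z up. Sizes in mm
- pink_bottle: pink bottle standing on the table, diameter 52, height 150. Origin: centre of the underside, z up. Sizes in mm
- white_bottle: white bottle standing on the table, diameter 56, height 130. Origin: centre of the underside, z up. Sizes in mm
There are look-alikes about, which are no part of the job. There is more than one size of the beaker; the job needs the middle-sized.

How it is judged:
On the way, in this order (a step that is already met when the one before it is completed fails the run):
1. the blue beaker sits mouth down over the free dryer's peg, its rim on the collar, let go and at rest (horizontal distance between beaker_rim and peg_seat below 0.012 m and z of beaker_rim in the frame of peg_seat between -0.006 and 0.006 m and angle between beaker's own x axis and vertical above 3.03 rad and linear speed of beaker below 0.03 m/s and contact force between beaker and the fingers below 0.1 N), for 0.2 s.
2. after that, the free dryer's switch lever is pushed over to on (at least 0.85 of 1.0 rad) (value of joint switch above 0.85 rad), for 0.1 s.
At the end, for the whole second after the job is handed in: Blue beaker at rest, released, mouth down on the free dryer's peg (axis within 12 mm, upright within 0.11 rad, rim within 6 mm of the collar); that dryer's switch past 0.85 rad; the other switch below 0.2 rad; the yellow beaker within 12 mm of its start (all of step 1 and value of joint switch above 0.85 rad and value of joint other_switch below 0.2 rad and distance of dry_beaker from where it was at the start of the episode below 0.012 m); the robot touches nothing.
It fails at once if the blue beaker is dropped or slammed onto the peg: faster than 0.4 m/s when its rim is over the collar and less than 60 mm above it (horizontal distance between beaker_rim and peg_seat below 0.04 m and z of beaker_rim in the frame of peg_seat below 0.06 m and linear speed of beaker above 0.4 m/s).
It fails at once if the yellow beaker is pushed more than 12 mm from its place (distance of dry_beaker from where it was at the start of the episode above 0.012 m).
It fails at once if the other dryer's switch is moved past 0.2 rad (value of joint other_switch above 0.2 rad).
It fails at once if a bottle is knocked over (tilted more than 0.6 rad) (angle between any of amber_bottle, pink_bottle, white_bottle's own z axis and vertical above 0.6 rad).
It also fails if it takes over 54 s, if anything falls off the work surface, if the arm or the gripper's body presses on something with over 40 N, if the wrist force passes 120 N, or if a joint passes its speed limit or range.

## Working session

There is one attempt and no reset: what is moved stays moved. The work goes in short steps, Python scripts to look and compute and a tool call to move; the robot and the scene stay as the last step left them, time stands still between calls to the robot, and variables do not carry over. Pictures are saved under pics/ and viewed, at most 10 in all, crops included, and the job is handed in when it is done.

Besides the shell and the picture viewer there is one more tool, called as name(argument=value, ...) on one line, values as JSON. apply_moves: Moves the arm, as the interface text tells. Its arguments: {"type":"object","properties":{"rows":{"type":"array","items":{"type":"object","properties":{"x":{"type":"number"},"y":{"type":"number"},"z":{"type":"number"},"ax":{"type":"number"},"ay":{"type":"number"},"az":{"type":"number"},"gripper":{"type":"number"}}}},"newtons":{"type":"number"}},"required":["rows"]}

```bash
ls; mkdir -p pics
python3 - <<'E'
from workcell import *
import cv2
o=get_obs(); print(o)
for n in ("scene","top"):
    c=camera(n); cv2.imwrite(f"pics/{n}0.png",c["color"][:,:,::-1]); print(n,{k:v for k,v in c.items() if k!="color"})
E
```

```text
pics
{'clock': 0.0, 'joint_pos': array([-1.1535719 ,  0.33291076, -0.06472018,  1.46097884,  0.0216392 ,
        1.34986912, -0.08852245]), 'joint_velocities': array([-0.0009733 ,  0.00155881, -0.0006609 , -0.00107479, -0.00102558,
       -0.00065076, -0.00104823]), 'tau': array([-2.28807266e-06, -6.25449443e+01,  4.92583110e-02, -3.91619682e+01,
        1.61854934e-02,  9.80571087e-03, -1.56939814e-05]), 'position': array([0.26596181, 0.56518252, 0.24147378]), 'ee_rot': array([ 2.18130710e-01,  9.75919287e-01, -7.26033263e-04, -1.11510638e-04]), 'ft_force': array([-0.28043908, -0.46654162,  0.81517071]), 'torque': array([-0.00025478, -0.0459296 , -0.0178979 ]), 'grasp_force': 0.0, 'grip_width': 1.001550333471825}
scene {'fov_y': 53.38870676495623, 'cx': 315.58815591259884, 'cy': 197.36709732086675, 'rvec': array([ 2.26027402,  0.52784166, -0.23064483]), 'tvec': array([-0.53103239, -0.1030337 ,  1.0843636 ])}
top {'fov_y': 51.17889317702479, 'cx': 317.2259204024056, 'cy': 203.27707035765224, 'rvec': array([ 2.21012702, -2.16101578,  0.13015059]), 'tvec': array([-0.03832528,  0.57330896,  1.18384279])}
```

View pics/scene0.png

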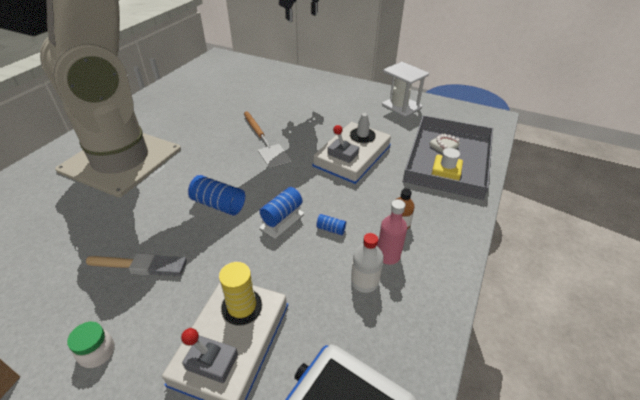

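View pics/top0.png

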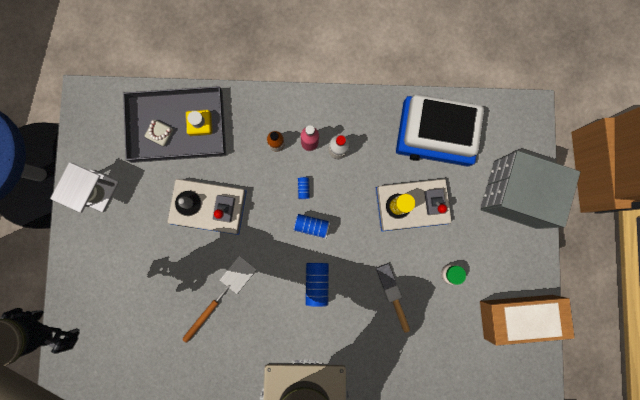

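The scene view shows the blue row: large beaker at about (217,194), middle one on the white rest at (281,206), small one at (332,225). The free dryer has its bare peg at (363,125) and its switch ball at (338,130). The yellow dryer is at (238,290).

In the top view the middle beaker is at (312,225), the free dryer's peg at (187,203) and its red ball at (218,214). Next I'll measure these.

```bash
cat > h.py <<'E'
import numpy as np, cv2
from scipy.spatial.transform import Rotation as R
def K(c):
    f=200/np.tan(np.radians(c["fov_y"]/2)); return np.array([[f,0,c["cx"]],[0,f,c["cy"]],[0,0,1]])
def proj(c,P): return cv2.projectPoints(np.float64(P).reshape(-1,3),c["rvec"],c["tvec"],K(c),None)[0][:,0]
def ray(c,uv):
    M=R.from_rotvec(c["rvec"]).as_matrix(); d=M.T@np.linalg.inv(K(c))@np.array([*uv,1.]); return -M.T@c["tvec"],d
def onz(c,uv,z):
    o,d=ray(c,uv); return o+d*(z-o[2])/d[2]
def tri(*cu):
    A=np.zeros((3,3));b=np.zeros(3)
    for c,uv in cu:
        o,d=ray(c,uv); d=d/np.linalg.norm(d); Q=np.eye(3)-np.outer(d,d); A+=Q;b+=Q@o
    return np.linalg.solve(A,b)
def blobs(c,lo,hi,amin=15):
    m=cv2.inRange(cv2.cvtColor(c["color"],cv2.COLOR_RGB2HSV),np.array(lo),np.array(hi))
    m=cv2.morphologyEx(m,cv2.MORPH_CLOSE,np.ones((5,5)))
    n,l,s,ce=cv2.connectedComponentsWithStats(m)
    return [(s[i][4],ce[i].round(1),cv2.minAreaRect(np.argwhere(l==i)[:,::-1].astype(np.float32))) for i in range(1,n) if s[i][4]>=amin]
E
python3 - <<'E'
from workcell import *
from h import *
T=camera("top");S=camera("scene")
for n,c in(("top",T),("scene",S)):
  for k,lo,hi in(("blue",(100,120,60),(125,255,255)),("red",(0,150,80),(6,255,255)),):
    print(n,k,[(a,ce.tolist(),np.round(r[0],1).tolist(),np.round(r[1],1).tolist(),round(r[2],1)) for a,ce,r in blobs(c,lo,hi)])
print("dryer L top corners z.04",[onz(T,p,.04).round(3).tolist() for p in((170,226),(242,232),(174,180),(246,187))])
print("peg",onz(T,(187,203),.08).round(3), tri((T,(186,203)),(S,(363,125))).round(3))
for n,p in(("amber",(275,141)),("pink",(310,138)),("white",(340,147)),("bigbk",(317,285)),("small",(304,187)),("yel",(401,205))): print(n,onz(T,p,.05).round(3))
E
```

```text
top blue [(np.int32(1050), [425.8, 144.5], [439.1, 130.9], [81.2, 58.6], 10.0), (np.int32(743), [5.5, 151.0], [7.0, 151.5], [71.0, 14.0], 90.0), (np.int32(236), [303.0, 187.7], [303.0, 187.5], [21.0, 10.0], 90.0), (np.int32(542), [311.0, 225.4], [311.1, 225.5], [32.0, 17.0], 14.0), (np.int32(956), [316.6, 284.1], [317.0, 284.5], [22.0, 43.0], 0.0)]
top red [(np.int32(77), [340.5, 139.9], [340.5, 139.5], [9.0, 9.0], 90.0), (np.int32(65), [442.0, 208.2], [442.0, 208.0], [8.0, 8.0], 90.0), (np.int32(59), [217.6, 213.8], [217.5, 214.0], [7.8, 7.8], 45.0)]
scene blue [(np.int32(78), [335.7, 174.4], [334.8, 174.2], [47.1, 5.0], 17.7), (np.int32(1391), [216.5, 194.6], [216.3, 194.6], [56.6, 26.5], 19.7), (np.int32(905), [280.5, 206.3], [280.5, 205.7], [22.3, 44.4], 50.2), (np.int32(381), [330.7, 224.1], [330.6, 224.1], [28.3, 14.0], 17.1), (np.int32(159), [304.4, 373.4], [305.3, 372.0], [4.1, 66.4], 34.9), (np.int32(57), [184.8, 393.2], [182.9, 392.9], [39.9, 3.0], 22.1)]
scene red [(np.int32(52), [337.4, 129.4], [337.5, 129.5], [7.0, 7.0], 90.0), (np.int32(161), [370.3, 240.4], [370.5, 240.5], [13.0, 13.0], 90.0), (np.int32(207), [189.6, 336.3], [189.5, 336.0], [16.0, 15.0], 90.0)]
dryer L top corners z.04 [[0.498, 0.39, 0.04], [0.486, 0.187, 0.04], [0.63, 0.386, 0.04], [0.615, 0.18, 0.04]]
peg [0.561 0.334 0.08 ] [0.564 0.339 0.076]
amber [0.749 0.1   0.05 ]
pink [ 0.761 -0.     0.05 ]
white [ 0.736 -0.087  0.05 ]
bigbk [ 0.343 -0.029  0.05 ]
small [0.618 0.014 0.05 ]
yel [ 0.573 -0.265  0.05 ]
```

Run:
```python
from workcell import *
from h import *
from scipy.optimize import least_squares
T=camera("top");S=camera("scene")
c=onz(T,(311.1,225.5),.05);a=np.radians(14)
p=onz(T,(311.1-10*np.cos(a),225.5-10*np.sin(a)),.05)
print("beaker",c.round(4),"yaw",np.arctan2(*(p-c)[[1,0]]),"tri",tri((T,(311.1,225.5)),(S,(280.5,206))).round(4))
# silhouette fit
ms=[]
for C,box in((T,(285,205,340,245)),(S,(255,180,308,235))):
    m=cv2.inRange(cv2.cvtColor(C["color"],cv2.COLOR_RGB2HSV),np.array((95,90,40)),np.array((128,255,255)))
    m=cv2.morphologyEx(m,cv2.MORPH_CLOSE,np.ones((3,3))); x0,y0,x1,y1=box; k=np.zeros_like(m);k[y0:y1,x0:x1]=m[y0:y1,x0:x1]
    ms.append((C,cv2.convexHull(np.argwhere(k>0)[:,::-1].astype(np.float32))[:,0]))
th=np.linspace(0,2*np.pi,40)
dirs=np.array([[np.cos(t),np.sin(t)] for t in np.linspace(0,2*np.pi,24,endpoint=False)])
def res(q):
    x,y,z,yaw=q;m=np.array([np.cos(yaw),np.sin(yaw),0]);n=np.array([-m[1],m[0],0])
    P=np.concatenate([np.array([x,y,z])+s*m+.025*(np.cos(th)[:,None]*n+np.sin(th)[:,None]*np.array([0,0,1])) for s in(-.045,.045)])
    return np.concatenate([(proj(C,P)@dirs.T).max(0)-(h@dirs.T).max(0)-.3 for C,h in ms])
r=least_squares(res,[*c[:2],.046,1.3],loss="soft_l1");print(r.x.round(4),np.abs(r.fun).mean())
b=[onz(T,(217.6,213.8),.106),tri((T,(217.6,213.8)),(S,(337.4,129.4)))];print("ball",b)
```

```text
beaker [ 0.5083 -0.0089  0.05  ] yaw 1.3488966285968291 tri [ 0.5089 -0.0086  0.0476]
[ 0.5096 -0.0079  0.047   1.3786] 0.5740821642058321
ball [array([0.53188862, 0.24359686, 0.106     ]), array([0.53228062, 0.24343697, 0.10816706])]
```

```bash
cat >> h.py <<'E'
def pose(m_yaw_x, tilt, flip=0):
    """tool x yaw (plan) when tilt=0; then turned about tool y by tilt deg"""
    c,s=np.cos(m_yaw_x),np.sin(m_yaw_x)
    M=np.array([[c,s,0],[s,-c,0],[0,0,-1.]])
    return R.from_matrix(M)*R.from_rotvec([0,np.radians(tilt),0])
def plan(p0,R0,p1,R1,n):
    Rr=R0.inv()*R1; w=Rr.as_rotvec()/n; D=R.from_rotvec(w); Sm=sum(R.from_rotvec(w*k).as_matrix() for k in range(n))
    t=np.linalg.solve(Sm,R0.inv().apply(np.array(p1)-p0))
    print("n",n,"row xyz mm",(t*1e3).round(1),"|t|",round(np.linalg.norm(t)*1e3,1),"rot deg",np.degrees(w).round(2),"|w|",round(np.degrees(np.linalg.norm(w)),2))
    p,q=np.array(p0),R0;path=[]
    for k in range(n): p=p+q.apply(t);q=q*D;path.append(p)
    print("path",np.round(path[n//4::max(1,n//4)],3).tolist())
def now(o): return o["position"],R.from_quat(o["ee_rot"])
E
python3 - <<'E'
import workcell
from workcell import *
from h import *
print({k:getattr(workcell,k) for k in dir(workcell) if "tcp" in k.lower()})
p,q=now(get_obs()); Rg=pose(1.37,45); a=Rg.as_matrix()[:,2]; print("a",a,"x",Rg.as_matrix()[:,0])
pre=np.array([.509,-.008,.046])-.12*a
print(pre); plan(p,q,pre+[0,0,.05],pose(1.37,10),15); plan(pre+[0,0,.05],pose(1.37,10),pre,Rg,6)
E
```

```text
{'tcp_to_tips': 0.011}
a [ 0.14103225  0.69289964 -0.70710678] x [0.14103225 0.69289964 0.70710678]
[ 0.49207613 -0.09114796  0.13085281]
n 15 row xyz mm [-49.3  -9.   -0.1] |t| 50.1 rot deg [-0.45  0.57  5.07] |w| 5.12
path [[0.412, 0.429, 0.239], [0.484, 0.298, 0.23], [0.52, 0.153, 0.216], [0.516, 0.005, 0.196]]
n 6 row xyz mm [-3.5 -0.   7.7] |t| 8.5 rot deg [-0.    5.83 -0.  ] |w| 5.83
path [[0.491, -0.094, 0.164], [0.491, -0.095, 0.156], [0.491, -0.094, 0.147], [0.492, -0.093, 0.139], [0.492, -0.091, 0.131]]
```

apply_moves(rows=[{"x": -37, "y": -7, "z": 0, "ax": -0.3, "ay": 0.4, "az": 3.8, "gripper": 0}, {"x": -37, "y": -7, "z": 0, "ax": -0.3, "ay": 0.4, "az": 3.8}, {"x": -37, "y": -7, "z": 0, "ax": -0.3, "ay": 0.4, "az": 3.8}, {"x": -37, "y": -7, "z": 0, "ax": -0.3, "ay": 0.4, "az": 3.8}, {"x": -37, "y": -7, "z": 0, "ax": -0.3, "ay": 0.4, "az": 3.8}])

```text
invalid input at $.rows[1]: expected keys x, y, z, ax, ay, az, gripper
```

apply_moves(rows=[{"x": -37, "y": -7, "z": 0, "ax": -0.3, "ay": 0.4, "az": 3.8, "gripper": 0}, {"x": -37, "y": -7, "z": 0, "ax": -0.3, "ay": 0.4, "az": 3.8}, {"x": -37, "y": -7, "z": 0, "ax": -0.3, "ay": 0.4, "az": 3.8}, {"x": -37, "y": -7, "z": 0, "ax": -0.3, "ay": 0.4, "az": 3.8}, {"x": -37, "y": -7, "z": 0, "ax": -0.3, "ay": 0.4, "az": 3.8}])

```text
invalid input at $.rows[1]: expected keys x, y, z, ax, ay, az, gripper
```

apply_moves(rows=[{"x": -37, "y": -7, "z": 0, "ax": -0.3, "ay": 0.4, "az": 3.8, "gripper": 0}, {"x": -37, "y": -7, "z": 0, "ax": -0.3, "ay": 0.4, "az": 3.8, "gripper": 0}, {"x": -37, "y": -7, "z": 0, "ax": -0.3, "ay": 0.4, "az": 3.8, "gripper": 0}, {"x": -37, "y": -7, "z": 0, "ax": -0.3, "ay": 0.4, "az": 3.8, "gripper": 0}, {"x": -37, "y": -7, "z": 0, "ax": -0.3, "ay": 0.4, "az": 3.8, "gripper": 0}])

```text
clock: 0.72
position: [0.4033, 0.4352, 0.2392]
ee_rot: [0.378, 0.926, 0.017, -0.014]
ft_force: [1.2, 0.3, -0.4]
grip_width: 1.004
grasp_force: 0.0
```

apply_moves(rows=[{"x": -37, "y": -7, "z": 0, "ax": -0.3, "ay": 0.4, "az": 3.8, "gripper": 0}, {"x": -37, "y": -7, "z": 0, "ax": -0.3, "ay": 0.4, "az": 3.8, "gripper": 0}, {"x": -37, "y": -7, "z": 0, "ax": -0.3, "ay": 0.4, "az": 3.8, "gripper": 0}, {"x": -37, "y": -7, "z": 0, "ax": -0.3, "ay": 0.4, "az": 3.8, "gripper": 0}, {"x": -37, "y": -7, "z": 0, "ax": -0.3, "ay": 0.4, "az": 3.8, "gripper": 0}])

```text
clock: 1.13
position: [0.4892, 0.2688, 0.2282]
ee_rot: [0.525, 0.85, 0.033, -0.028]
ft_force: [1.3, 0.4, 0.2]
grip_width: 0.997
grasp_force: 0.0
```

Run:
```python
from workcell import *
from h import *
o=get_obs();p,q=now(o); print(o["joint_pos"].round(2))
plan(p,q,[.49,-.08,.18],pose(1.37,10),10)
c=camera("wrist"); cv2.imwrite("pics/w1.png",c["color"][:,:,::-1])
print([x.round(1).tolist() for x in (proj(c,[[.56,.336,.11],[.532,.2436,.106],[.56,.336,.046]]))])
```

```text
[-0.73  0.17  0.22  1.7  -0.12  1.25 -0.01]
n 10 row xyz mm [-35.4  -5.8   0.3] |t| 35.9 rot deg [-0.34  0.46  3.79] |w| 3.83
path [[0.514, 0.165, 0.217], [0.519, 0.094, 0.208], [0.514, 0.023, 0.198], [0.5, -0.046, 0.186]]
[[421.9, 179.3], [343.2, 253.8], [400.3, 169.2]]
```

View pics/w1.png

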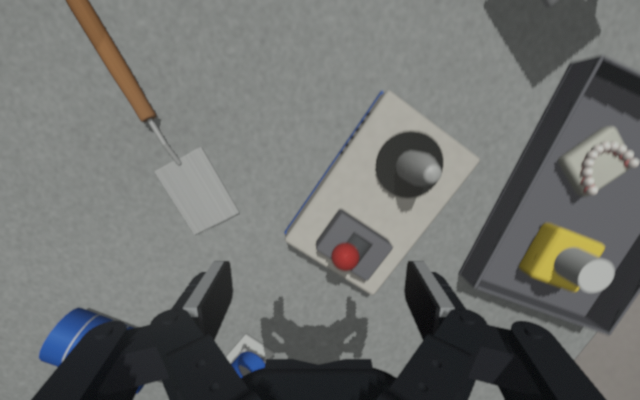

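The wrist view shows the free dryer: peg tip at (431,174), collar centre at about (409,164), red ball at (345,257).

Run:
```python
from workcell import *
from h import *
c=camera("wrist");T=camera("top");S=camera("scene")
g=cv2.cvtColor(c["color"],cv2.COLOR_RGB2HSV)
m=cv2.inRange(g,np.array((0,0,0)),np.array((180,255,70)))[120:210,365:455]
n,l,s,ce=cv2.connectedComponentsWithStats(m);i=1+s[1:,4].argmax();pts=np.argwhere(l==i)[:,::-1]+[365,120]
print(s[i],cv2.minEnclosingCircle(cv2.convexHull(pts.astype(np.float32))))
(cu,cv),_=cv2.minEnclosingCircle(pts.astype(np.float32))
print("collar",onz(c,(cu,cv),.046),"tip",onz(c,(431,174),.11))
b=[x for x in blobs(c,(0,150,80),(6,255,255))][0][1]; print("ball",b,onz(c,b,.106))
for p in((287,238),(385,93),(478,157),(371,295)):print(onz(c,p,.04).round(4))
k=np.array([onz(c,p,.04) for p in((287,238),(385,93),(478,157),(371,295))]);print("centre",k.mean(0))
```

```text
[  13    0   66   66 2401] ((410.28350830078125, 151.71649169921875), 34.603233337402344)
collar [0.56460749 0.34605898 0.046     ] tip [0.56893271 0.33295753 0.11      ]
ball [347.5 244.8] [0.53445203 0.24333675 0.106     ]
[0.4875 0.2009 0.04  ]
[0.5134 0.3869 0.04  ]
[0.6362 0.3734 0.04  ]
[0.6091 0.177  0.04  ]
centre [0.5615413  0.28453977 0.04      ]
```

apply_moves(rows=[{"x": -35, "y": -6, "z": 0, "ax": -0.3, "ay": 0.5, "az": 3.8, "gripper": 0}, {"x": -35, "y": -6, "z": 0, "ax": -0.3, "ay": 0.5, "az": 3.8, "gripper": 0}, {"x": -35, "y": -6, "z": 0, "ax": -0.3, "ay": 0.5, "az": 3.8, "gripper": 0}, {"x": -35, "y": -6, "z": 0, "ax": -0.3, "ay": 0.5, "az": 3.8, "gripper": 0}, {"x": -35, "y": -6, "z": 0, "ax": -0.3, "ay": 0.5, "az": 3.8, "gripper": 0}])

```text
clock: 1.75
position: [0.5175, 0.0974, 0.2096]
ee_rot: [0.656, 0.751, 0.05, -0.045]
ft_force: [0.2, -0.1, 0.3]
grip_width: 0.995
grasp_force: 0.0
```

apply_moves(rows=[{"x": -35, "y": -6, "z": 0, "ax": -0.3, "ay": 0.5, "az": 3.8, "gripper": 0}, {"x": -35, "y": -6, "z": 0, "ax": -0.3, "ay": 0.5, "az": 3.8, "gripper": 0}, {"x": -35, "y": -6, "z": 0, "ax": -0.3, "ay": 0.5, "az": 3.8, "gripper": 0}, {"x": -35, "y": -6, "z": 0, "ax": -0.3, "ay": 0.5, "az": 3.8, "gripper": 0}, {"x": -35, "y": -6, "z": 0, "ax": -0.3, "ay": 0.5, "az": 3.8, "gripper": 0}])

```text
clock: 2.17
position: [0.488, -0.0751, 0.1829]
ee_rot: [0.771, 0.631, 0.066, -0.06]
ft_force: [1.1, -0.6, 0.2]
grip_width: 0.994
grasp_force: 0.0
```

Run:
```python
from workcell import *
from h import *
o=get_obs();p,q=now(o); print(p,o["joint_pos"].round(2))
Rg=pose(1.37,45); a=Rg.as_matrix()[:,2];G=np.array([.509,-.008,.046])
plan(p,q,G-.11*a,Rg,6)
```

```text
[ 0.48802588 -0.07506971  0.18288484] [-0.33  0.09  0.54  1.9  -0.25  1.18  0.11]
n 6 row xyz mm [-5.4  1.2  8.5] |t| 10.2 rot deg [-0.09  5.79 -0.01] |w| 5.79
path [[0.489, -0.082, 0.164], [0.49, -0.084, 0.154], [0.491, -0.085, 0.144], [0.492, -0.085, 0.134], [0.493, -0.084, 0.124]]
```

apply_moves(rows=[{"x": -5, "y": 1, "z": 8, "ax": -0.1, "ay": 5.8, "az": 0, "gripper": 0}, {"x": -5, "y": 1, "z": 8, "ax": -0.1, "ay": 5.8, "az": 0, "gripper": 0}, {"x": -5, "y": 1, "z": 8, "ax": -0.1, "ay": 5.8, "az": 0, "gripper": 0}, {"x": -5, "y": 1, "z": 8, "ax": -0.1, "ay": 5.8, "az": 0, "gripper": 0}, {"x": -5, "y": 1, "z": 8, "ax": -0.1, "ay": 5.8, "az": 0, "gripper": 0}])

```text
clock: 2.58
position: [0.4922, -0.0833, 0.1374]
ee_rot: [0.728, 0.596, 0.262, -0.213]
ft_force: [-0.2, 0.7, -0.1]
grip_width: 1.002
grasp_force: 0.0
```

apply_moves(rows=[{"x": -5, "y": 1, "z": 8, "ax": -0.1, "ay": 5.8, "az": 0, "gripper": 0}, {"x": 0, "y": 0, "z": 0, "ax": 0, "ay": 0, "az": 0, "gripper": 0}, {"x": 0, "y": 0, "z": 0, "ax": 0, "ay": 0, "az": 0, "gripper": 0}])

```text
clock: 2.83
position: [0.4916, -0.0829, 0.126]
ee_rot: [0.717, 0.584, 0.295, -0.243]
ft_force: [0.9, 1.0, -0.2]
grip_width: 1.001
grasp_force: 0.0
```

Run:
```python
from workcell import *
from h import *
o=get_obs();p,q=now(o); print(p,o["joint_pos"].round(2)); print(q.as_matrix().round(3))
c=camera("wrist"); cv2.imwrite("pics/w2.png",c["color"][:,:,::-1])
m=np.array([np.cos(1.37),np.sin(1.37),0]);G=np.array([.509,-.008,.046])
print(proj(c,[G,G+.045*m,G-.045*m]).round(0).tolist())
```

```text
[ 0.49164037 -0.08291231  0.12600067] [ 0.06  0.42  0.56  1.91 -0.94  1.41  0.84]
[[ 0.145  0.98   0.139]
 [ 0.693 -0.201  0.692]
 [ 0.706 -0.004 -0.708]]
[[321.0, 206.0], [321.0, 162.0], [322.0, 258.0]]
```

View pics/w2.png

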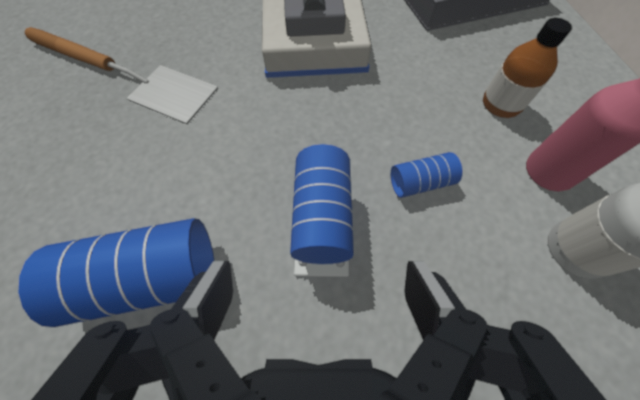

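The wrist view shows the blue beaker centred at about (322,204), closed end towards the gripper, where I predicted it (321,206). The path between the fingers is clear, so I'm advancing.

apply_moves(rows=[{"x": -1, "y": 1, "z": 24, "ax": 0, "ay": 0, "az": 0, "gripper": 0.1}, {"x": -1, "y": 1, "z": 24, "ax": 0, "ay": 0, "az": 0, "gripper": 0.1}, {"x": 0, "y": 0, "z": 24, "ax": 0, "ay": 0, "az": 0, "gripper": 0.1}, {"x": 0, "y": 0, "z": 24, "ax": 0, "ay": 0, "az": 0, "gripper": 0.1}, {"x": 0, "y": 0, "z": 23, "ax": 0, "ay": 0, "az": 0, "gripper": 0.1}])

```text
clock: 3.3
position: [0.512, 0.0003, 0.0434]
ee_rot: [0.714, 0.586, 0.297, -0.241]
ft_force: [0.3, 0.4, -0.0]
grip_width: 0.9
grasp_force: 0.0
```

apply_moves(rows=[{"x": 0, "y": 0, "z": 0, "ax": 0, "ay": 0, "az": 0, "gripper": 0.1}, {"x": 0, "y": 0, "z": 0, "ax": 0, "ay": 0, "az": 0, "gripper": 0.1}, {"x": 0, "y": 0, "z": 0, "ax": 0, "ay": 0, "az": 0, "gripper": 0.1}])

```text
clock: 3.55
position: [0.5117, -0.0022, 0.0438]
ee_rot: [0.715, 0.585, 0.297, -0.241]
ft_force: [0.4, -0.2, 0.7]
grip_width: 0.901
grasp_force: 0.0
```

apply_moves(newtons=35, rows=[{"x": 0, "y": 0, "z": 0, "ax": 0, "ay": 0, "az": 0, "gripper": 1}, {"x": 0, "y": 0, "z": 0, "ax": 0, "ay": 0, "az": 0, "gripper": 1}, {"x": 0, "y": 0, "z": 0, "ax": 0, "ay": 0, "az": 0, "gripper": 1}, {"x": 0, "y": 0, "z": 0, "ax": 0, "ay": 0, "az": 0, "gripper": 1}, {"x": 0, "y": 0, "z": 0, "ax": 0, "ay": 0, "az": 0, "gripper": 1}])

```text
clock: 3.97
position: [0.511, -0.0029, 0.0432]
ee_rot: [0.716, 0.584, 0.297, -0.242]
ft_force: [-3.1, -1.3, 6.1]
grip_width: 0.586
grasp_force: 35.5
```

apply_moves(rows=[{"x": 0, "y": 0, "z": 0, "ax": 0, "ay": 0, "az": 0, "gripper": 1}, {"x": 0, "y": 0, "z": 0, "ax": 0, "ay": 0, "az": 0, "gripper": 1}, {"x": 0, "y": 0, "z": 0, "ax": 0, "ay": 0, "az": 0, "gripper": 1}, {"x": 0, "y": 0, "z": 0, "ax": 0, "ay": 0, "az": 0, "gripper": 1}, {"x": 0, "y": 0, "z": 0, "ax": 0, "ay": 0, "az": 0, "gripper": 1}])

```text
clock: 4.38
position: [0.511, -0.0029, 0.0432]
ee_rot: [0.716, 0.584, 0.297, -0.242]
ft_force: [-2.5, -1.3, 7.3]
grip_width: 0.589
grasp_force: 35.5
```

apply_moves(rows=[{"x": 12, "y": 0, "z": -12, "ax": 0, "ay": 0, "az": 0, "gripper": 1}, {"x": 26, "y": 0, "z": -26, "ax": 0, "ay": 0, "az": 0, "gripper": 1}, {"x": 26, "y": 0, "z": -26, "ax": 0, "ay": 0, "az": 0, "gripper": 1}, {"x": 26, "y": 0, "z": -26, "ax": 0, "ay": 0, "az": 0, "gripper": 1}, {"x": 26, "y": 0, "z": -26, "ax": 0, "ay": 0, "az": 0, "gripper": 1}])

```text
clock: 4.8
position: [0.5102, -0.0033, 0.2079]
ee_rot: [0.716, 0.583, 0.297, -0.241]
ft_force: [0.8, 0.3, -0.1]
grip_width: 0.583
grasp_force: 36.6
```

apply_moves(rows=[{"x": 26, "y": 0, "z": -26, "ax": 0, "ay": 0, "az": 0, "gripper": 1}, {"x": 15, "y": 0, "z": -15, "ax": 0, "ay": 0, "az": 0, "gripper": 1}, {"x": 0, "y": 0, "z": 0, "ax": 0, "ay": 0, "az": 0, "gripper": 1}])

```text
clock: 5.05
position: [0.5122, -0.0039, 0.2695]
ee_rot: [0.715, 0.584, 0.299, -0.239]
ft_force: [-0.1, 0.2, -1.0]
grip_width: 0.586
grasp_force: 36.6
```

Run:
```python
from workcell import *
from h import *
o=get_obs();p,q=now(o); print(p,o["joint_pos"].round(2),o["grasp_force"],o["grip_width"]); print(q.as_matrix().round(3))
c=camera("wrist"); cv2.imwrite("pics/w3.png",c["color"][:,:,::-1])
for psi in(.2,.5,.8,1.1):
  Rf=pose(psi+np.pi,-45); 
  print(psi); plan(p,q,[.48,.28,.27],Rf,26)
  # via tool-down-ish
  print("turn total",np.degrees((q.inv()*Rf).as_rotvec()))
```

```text
[ 0.51217456 -0.0039025   0.2694897 ] [-0.12  0.15  0.54  1.86 -0.85  1.44  0.48] 36.59324638545513 0.5859954849199412
[[ 0.138  0.979  0.149]
 [ 0.693 -0.203  0.692]
 [ 0.708  0.008 -0.706]]
0.2
n 26 row xyz mm [11.2  6.8  2.6] |t| 13.3 rot deg [ 0.01 -2.17 -4.67] |w| 5.15
path [[0.555, 0.068, 0.309], [0.556, 0.145, 0.327], [0.53, 0.219, 0.318], [0.487, 0.274, 0.279]]
turn total [   0.38108774  -56.34053794 -121.44317252]
0.5
n 26 row xyz mm [10.3  8.2  3.6] |t| 13.6 rot deg [ 0.01 -1.72 -5.31] |w| 5.58
path [[0.563, 0.067, 0.304], [0.566, 0.146, 0.323], [0.536, 0.221, 0.317], [0.488, 0.274, 0.279]]
turn total [   0.32136032  -44.78679627 -138.07338154]
0.8
n 26 row xyz mm [9.1 9.5 4.7] |t| 14.0 rot deg [ 0.01 -1.2  -5.91] |w| 6.03
path [[0.571, 0.067, 0.298], [0.576, 0.147, 0.318], [0.543, 0.223, 0.314], [0.489, 0.275, 0.279]]
turn total [   0.24950833  -31.21865052 -153.74534509]
1.1
n 26 row xyz mm [ 7.6 10.5  6.1] |t| 14.4 rot deg [ 0.01 -0.59 -6.47] |w| 6.5
path [[0.578, 0.066, 0.289], [0.587, 0.148, 0.31], [0.551, 0.225, 0.311], [0.49, 0.275, 0.279]]
turn total [ 1.64421643e-01 -1.54664871e+01 -1.68177234e+02]
```

View pics/w3.png

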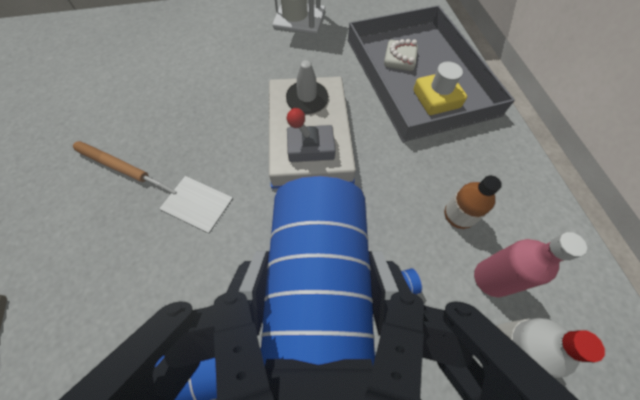

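The wrist view shows the beaker held straight, with its mouth end at about (320,185). Next I'll turn it over while carrying it towards the free dryer.

apply_moves(rows=[{"x": 10, "y": 8, "z": 4, "ax": 0, "ay": -1.7, "az": -5.3, "gripper": 1}, {"x": 10, "y": 8, "z": 4, "ax": 0, "ay": -1.7, "az": -5.3, "gripper": 1}, {"x": 10, "y": 8, "z": 4, "ax": 0, "ay": -1.7, "az": -5.3, "gripper": 1}, {"x": 10, "y": 8, "z": 4, "ax": 0, "ay": -1.7, "az": -5.3, "gripper": 1}, {"x": 10, "y": 8, "z": 4, "ax": 0, "ay": -1.7, "az": -5.3, "gripper": 1}])

```text
clock: 5.52
position: [0.5512, 0.0454, 0.285]
ee_rot: [0.582, 0.75, 0.29, -0.123]
ft_force: [-0.4, -0.4, -1.1]
grip_width: 0.581
grasp_force: 36.6
```

apply_moves(rows=[{"x": 10, "y": 8, "z": 4, "ax": 0, "ay": -1.7, "az": -5.3, "gripper": 1}, {"x": 10, "y": 8, "z": 4, "ax": 0, "ay": -1.7, "az": -5.3, "gripper": 1}, {"x": 10, "y": 8, "z": 4, "ax": 0, "ay": -1.7, "az": -5.3, "gripper": 1}, {"x": 10, "y": 8, "z": 4, "ax": 0, "ay": -1.7, "az": -5.3, "gripper": 1}, {"x": 10, "y": 8, "z": 4, "ax": 0, "ay": -1.7, "az": -5.3, "gripper": 1}])

```text
clock: 5.93
position: [0.5671, 0.1073, 0.3039]
ee_rot: [0.415, 0.87, 0.267, 0.002]
ft_force: [-0.8, 0.2, -1.7]
grip_width: 0.593
grasp_force: 36.6
```

Run:
```python
from workcell import *
from h import *
o=get_obs();p,q=now(o); print(p,o["joint_pos"].round(2),o["grasp_force"],o["grip_width"]); print(q.as_matrix().round(3))
Rf=pose(.5+np.pi,-45);plan(p,q,[.48,.28,.27],Rf,16)
```

```text
[0.5671364  0.10732028 0.30387057] [-0.34  0.02  0.35  1.79 -0.55  1.14  0.88] 36.59473389387131 0.5927275893273315
[[-0.656  0.72   0.224]
 [ 0.722  0.514  0.463]
 [ 0.218  0.466 -0.858]]
n 16 row xyz mm [9.8 8.5 3. ] |t| 13.4 rot deg [ 0.02 -1.75 -5.31] |w| 5.6
path [[0.559, 0.172, 0.315], [0.537, 0.22, 0.311], [0.505, 0.259, 0.293]]
```

apply_moves(rows=[{"x": 10, "y": 8, "z": 3, "ax": 0, "ay": -1.7, "az": -5.3, "gripper": 1}, {"x": 10, "y": 8, "z": 3, "ax": 0, "ay": -1.7, "az": -5.3, "gripper": 1}, {"x": 10, "y": 8, "z": 3, "ax": 0, "ay": -1.7, "az": -5.3, "gripper": 1}, {"x": 10, "y": 8, "z": 3, "ax": 0, "ay": -1.7, "az": -5.3, "gripper": 1}, {"x": 10, "y": 8, "z": 3, "ax": 0, "ay": -1.7, "az": -5.3, "gripper": 1}])

```text
clock: 6.35
position: [0.5566, 0.171, 0.3143]
ee_rot: [0.223, 0.939, 0.228, 0.127]
ft_force: [-0.6, -0.5, -1.1]
grip_width: 0.59
grasp_force: 36.6
```

apply_moves(rows=[{"x": 10, "y": 8, "z": 3, "ax": 0, "ay": -1.7, "az": -5.3, "gripper": 1}, {"x": 10, "y": 8, "z": 3, "ax": 0, "ay": -1.7, "az": -5.3, "gripper": 1}, {"x": 10, "y": 8, "z": 3, "ax": 0, "ay": -1.7, "az": -5.3, "gripper": 1}, {"x": 10, "y": 8, "z": 3, "ax": 0, "ay": -1.7, "az": -5.3, "gripper": 1}, {"x": 10, "y": 8, "z": 3, "ax": 0, "ay": -1.7, "az": -5.3, "gripper": 1}])

```text
clock: 6.77
position: [0.5257, 0.2279, 0.3056]
ee_rot: [0.017, 0.953, 0.176, 0.244]
ft_force: [-1.0, -0.9, -1.1]
grip_width: 0.577
grasp_force: 36.6
```

Run:
```python
from workcell import *
from h import *
o=get_obs();p,q=now(o); print(p,o["joint_pos"].round(2),o["grasp_force"],o["grip_width"]); print(q.as_matrix().round(3))
Rf=pose(.5+np.pi,-45);plan(p,q,[.48,.28,.27],Rf,7)
```

```text
[0.52574773 0.22792707 0.30562854] [-0.53 -0.21  0.08  2.02 -0.12  0.72  1.16] 36.60613629966974 0.5769221397963095
[[-0.88  -0.053  0.472]
 [ 0.119  0.938  0.327]
 [-0.46   0.344 -0.819]]
n 7 row xyz mm [7.8 7.7 2.8] |t| 11.3 rot deg [ 0.08 -1.54 -4.58] |w| 4.83
path [[0.514, 0.246, 0.299], [0.507, 0.254, 0.294], [0.5, 0.261, 0.289], [0.494, 0.268, 0.283], [0.487, 0.274, 0.277], [0.48, 0.28, 0.27]]
```

Run:
```python
from workcell import *
from h import *
o=get_obs();p,q=now(o)
Rf=pose(.5+np.pi,-45);plan(p,q,[.565,.346,.25],Rf,10)
```

```text
n 10 row xyz mm [-0.9  9.  10.2] |t| 13.7 rot deg [ 0.06 -1.08 -3.2 ] |w| 3.38
path [[0.54, 0.263, 0.291], [0.549, 0.287, 0.28], [0.556, 0.311, 0.269], [0.562, 0.334, 0.256]]
```

apply_moves(rows=[{"x": -1, "y": 9, "z": 10, "ax": 0, "ay": -1.1, "az": -3.2, "gripper": 1}, {"x": -1, "y": 9, "z": 10, "ax": 0, "ay": -1.1, "az": -3.2, "gripper": 1}, {"x": -1, "y": 9, "z": 10, "ax": 0, "ay": -1.1, "az": -3.2, "gripper": 1}, {"x": -1, "y": 9, "z": 10, "ax": 0, "ay": -1.1, "az": -3.2, "gripper": 1}, {"x": -1, "y": 9, "z": 10, "ax": 0, "ay": -1.1, "az": -3.2, "gripper": 1}])

```text
clock: 7.18
position: [0.5492, 0.2861, 0.2809]
ee_rot: [-0.106, 0.934, 0.139, 0.311]
ft_force: [0.5, -0.3, -1.8]
grip_width: 0.58
grasp_force: 36.6
```

apply_moves(rows=[{"x": -1, "y": 9, "z": 10, "ax": 0, "ay": -1.1, "az": -3.2, "gripper": 1}, {"x": -1, "y": 9, "z": 10, "ax": 0, "ay": -1.1, "az": -3.2, "gripper": 1}, {"x": -1, "y": 9, "z": 10, "ax": 0, "ay": -1.1, "az": -3.2, "gripper": 1}, {"x": -1, "y": 9, "z": 10, "ax": 0, "ay": -1.1, "az": -3.2, "gripper": 1}, {"x": -1, "y": 9, "z": 10, "ax": 0, "ay": -1.1, "az": -3.2, "gripper": 1}])

```text
clock: 7.6
position: [0.5653, 0.3451, 0.2524]
ee_rot: [-0.228, 0.894, 0.099, 0.372]
ft_force: [0.4, 0.0, -0.9]
grip_width: 0.584
grasp_force: 36.6
```

apply_moves(rows=[{"x": 0, "y": 0, "z": 0, "ax": 0, "ay": 0, "az": 0, "gripper": 1}, {"x": 0, "y": 0, "z": 0, "ax": 0, "ay": 0, "az": 0, "gripper": 1}, {"x": 0, "y": 0, "z": 0, "ax": 0, "ay": 0, "az": 0, "gripper": 1}])

```text
clock: 7.85
position: [0.5658, 0.3442, 0.2542]
ee_rot: [-0.226, 0.895, 0.1, 0.372]
ft_force: [-0.2, -0.8, -0.4]
grip_width: 0.587
grasp_force: 36.6
```

Run:
```python
from workcell import *
from h import *
o=get_obs();p,q=now(o); print(p,o["joint_pos"].round(2),o["grasp_force"],o["grip_width"]); print(q.as_matrix().round(3))
print("m",q.apply([.7071,0,.7071]))
S=camera("scene");T=camera("top");W=camera("wrist")
a=cv2.resize(S["color"][60:210,250:450],(800,600),interpolation=cv2.INTER_CUBIC)
b=cv2.resize(T["color"][130:280,110:310],(800,600),interpolation=cv2.INTER_CUBIC)
cv2.imwrite("pics/s4.png",np.vstack([np.hstack([a,b])])[::2,::2,::-1]); cv2.imwrite("pics/w4.png",W["color"][:,:,::-1])
```

```text
[0.56578597 0.34417361 0.25421466] [-0.59 -0.03 -0.09  2.06  0.34  0.34  1.11] 36.62360195070505 0.5872794407362075
[[-0.622 -0.478  0.62 ]
 [-0.33   0.878  0.347]
 [-0.71   0.011 -0.704]]
m [-0.00135621  0.01214688 -0.99991571]
```

View pics/s4.png

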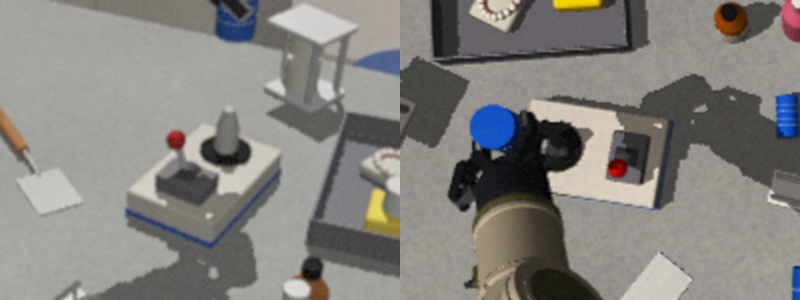

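View pics/w4.png

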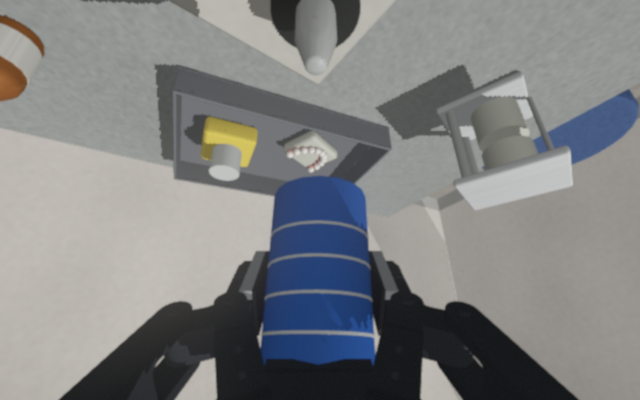

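The composite shows the beaker mouth down over the dryer. In the top half the closed end is at about (156,193) and the collar at (190,202). In the wrist view the peg tip is at (316,65), in line with the beaker's axis (column about 320). Next I'll compute the offset.

Run:
```python
from workcell import *
from h import *
o=get_obs();p,q=now(o);T=camera("top");W=camera("wrist");S=camera("scene")
M=q.as_matrix();m=(M[:,0]+M[:,2])/2**.5;f=np.array([.873,.487,0])
ax=p-.008*M[:,2]; 
C=p-.0028*f  # axis point at TCP height
b=[x for x in blobs(T,(100,150,60),(125,255,255)) if np.hypot(*(x[1]-[156,193]))<15];print(b)
for h in(.297,.302,.307):print("top closed end",onz(T,b[0][1],h).round(4))
print("axis pred",C[:2], "peg tip wrist",onz(W,(316,66),.108).round(4))
# mouth end in wrist: project rim far edge
for s in(.04,.045,.05):
  for d in(-.0,-.003,-.006):
    P=p+d*f; rim=[P+m*s+.025*(np.cos(t)*M[:,1]+np.sin(t)*np.cross(m,M[:,1])) for t in np.linspace(0,6.28,40)]
    r=proj(W,rim); print(s,d,"rim top row",r[:,1].min().round(1),"width",r[:,0].min().round(1),r[:,0].max().round(1))
```

```text
[(np.int32(418), array([155.8, 193.3]), ((155.4499969482422, 193.14999389648438), (22.45216941833496, 22.135942459106445), 18.43494987487793))]
top closed end [0.5625 0.3421 0.297 ]
top closed end [0.562  0.3403 0.302 ]
top closed end [0.5614 0.3385 0.307 ]
axis pred [0.56362533 0.34313532] peg tip wrist [0.5657 0.346  0.108 ]
0.04 -0.0 rim top row 178.4 width 270.2 360.9
0.04 -0.003 rim top row 175.2 width 269.4 361.5
0.04 -0.006 rim top row 171.9 width 268.5 362.2
0.045 -0.0 rim top row 169.6 width 270.9 360.3
0.045 -0.003 rim top row 166.3 width 270.0 360.9
0.045 -0.006 rim top row 162.8 width 269.2 361.6
0.05 -0.0 rim top row 161.1 width 271.5 359.8
0.05 -0.003 rim top row 157.6 width 270.7 360.4
0.05 -0.006 rim top row 154.1 width 269.8 361.0
```

Run:
```python
from workcell import *
from h import *
from scipy.optimize import least_squares
T=camera("top");S=camera("scene")
T["color"]=cv2.imread("pics/top0.png")[:,:,::-1];S["color"]=cv2.imread("pics/scene0.png")[:,:,::-1]
for n,c,(x0,y0,x1,y1) in(("top",T,(170,185,208,222)),("scene",S,(345,112,382,148))):
    v=c["color"].max(2)[y0:y1,x0:x1]; m=(v<75).astype(np.uint8)
    nn,l,s,ce=cv2.connectedComponentsWithStats(m);i=1+s[1:,4].argmax();h=cv2.convexHull((np.argwhere(l==i)[:,::-1]+[x0,y0]).astype(np.float32))
    e=cv2.minAreaRect(h);print(n,s[i],np.round(e[0],1),np.round(e[1],1),onz(c,np.array(e[0]),.046).round(4))
    big=cv2.resize(c["color"][y0-4:y1+4,x0-4:x1+4],None,fx=9,fy=9,interpolation=cv2.INTER_NEAREST); cv2.imwrite(f"pics/c_{n}.png",big[:,:,::-1]); print(big.shape,x0-4,y0-4)
# scene: held beaker
print("scene blue",[(a,ce) for a,ce,r in blobs(camera("scene"),(100,120,60),(125,255,255)) if 340<ce[0]<400 and ce[1]<120])
a=[cv2.imread(f"pics/c_{n}.png") for n in("top","scene")];hh=max(x.shape[0] for x in a)
cv2.imwrite("pics/c5.png",np.hstack([cv2.copyMakeBorder(x,0,hh-x.shape[0],0,10,0) for x in a]))
```

```text
top [  5   6  26  25 450] [187.5 203. ] [24. 25.] [0.5643 0.3423 0.046 ]
(405, 414, 3) 166 181
scene [  6  17  24  14 193] [362.4 135.8] [23.3 12.7] [0.5699 0.3348 0.046 ]
(396, 405, 3) 341 108
scene blue [(np.int32(576), array([369.5,  55.9]))]
```

View pics/c5.png

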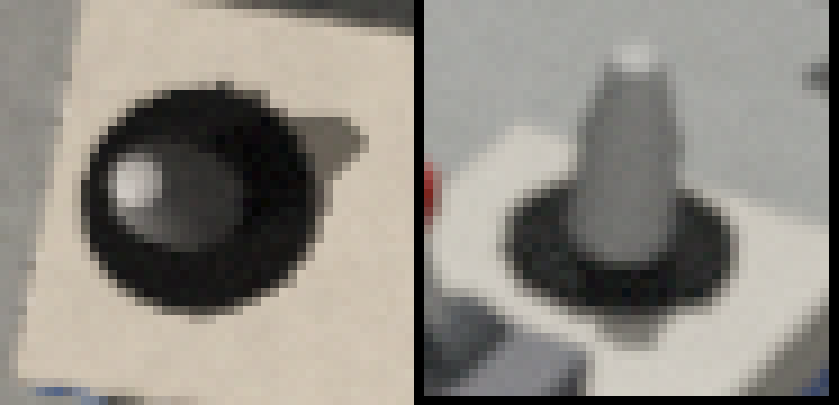

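The crops show the collar centre at about (188,203) in the top image and (362.5,135.3) in the scene image, with the peg upright. The beaker axis is within a few mm of it. I'll shift it slightly, square it up and lower it part way.

apply_moves(rows=[{"x": -1, "y": -1, "z": 1, "ax": 0.5, "ay": 0.3, "az": -0.5, "gripper": 1}, {"x": 13, "y": 0, "z": 13, "ax": 0, "ay": 0, "az": 0, "gripper": 1}, {"x": 14, "y": 0, "z": 14, "ax": 0, "ay": 0, "az": 0, "gripper": 1}, {"x": 14, "y": 0, "z": 14, "ax": 0, "ay": 0, "az": 0, "gripper": 1}, {"x": 13, "y": 0, "z": 13, "ax": 0, "ay": 0, "az": 0, "gripper": 1}])

```text
clock: 8.72
position: [0.5675, 0.3451, 0.1775]
ee_rot: [-0.23, 0.895, 0.094, 0.371]
ft_force: [1.6, -0.1, -0.6]
grip_width: 0.582
grasp_force: 36.6
```

apply_moves(rows=[{"x": 13, "y": 0, "z": 13, "ax": 0, "ay": 0, "az": 0, "gripper": 1}, {"x": 0, "y": 0, "z": 0, "ax": 0, "ay": 0, "az": 0, "gripper": 1}, {"x": 0, "y": 0, "z": 0, "ax": 0, "ay": 0, "az": 0, "gripper": 1}, {"x": 0, "y": 0, "z": 0, "ax": 0, "ay": 0, "az": 0, "gripper": 1}])

```text
clock: 9.05
position: [0.568, 0.3457, 0.1614]
ee_rot: [-0.23, 0.894, 0.094, 0.372]
ft_force: [-0.2, -0.1, -0.8]
grip_width: 0.586
grasp_force: 36.6
```

Run:
```python
from workcell import *
from h import *
o=get_obs();p,q=now(o);M=q.as_matrix();m=(M[:,0]+M[:,2])/2**.5;print(p,"m",m.round(4),o["ft_force"],o["joint_pos"].round(2))
S=camera("scene");W=camera("wrist");T=camera("top")
a=cv2.resize(S["color"][60:160,310:410],(400,400),interpolation=cv2.INTER_CUBIC)
b=W["color"][0:250,220:420];b=cv2.resize(b,(320,400))
cv2.imwrite("pics/s6.png",np.hstack([a,b])[:,:,::-1])
C=p-.0028*np.array([.873,.487,0])
print("rim centre",C+.0395*m, "scene rim/axis px",proj(S,[C+.0395*m,C-.0505*m]).round(1).tolist(),"peg tip/seat px (.565,.342)",proj(S,[[.565,.342,.11],[.565,.342,.046]]).round(1).tolist())
print("top closed",[onz(T,x[1],p[2]+.0505).round(4) for x in blobs(T,(100,150,60),(125,255,255)) if np.hypot(*(x[1]-[165,195]))<22])
```

```text
[0.5679845  0.34569069 0.16136304] m [ 3.1e-03 -6.0e-04 -1.0e+00] [-0.20679415 -0.14597483 -0.81648698] [-0.66  0.11 -0.02  2.15  0.87  0.17  0.58]
rim centre [0.56566127 0.34430529 0.12186323] scene rim/axis px [[364.5, 109.3], [367.5, 77.0]] peg tip/seat px (.565,.342) [[363.6, 113.6], [361.7, 134.1]]
top closed [array([0.5642, 0.341 , 0.2119])]
```

View pics/s6.png

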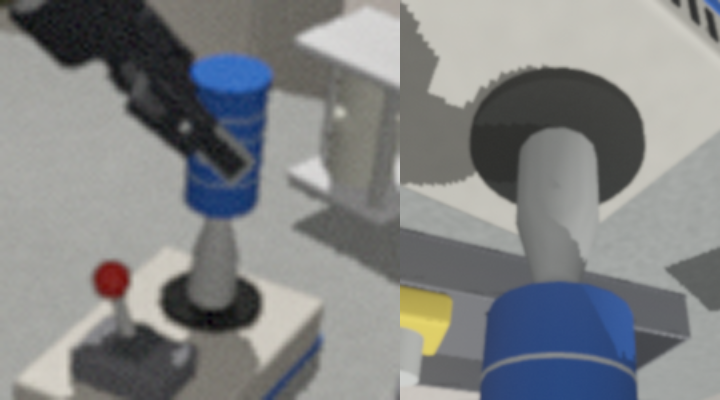

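The scene crop shows the rim just above the peg tip, centred to about 1 px. The wrist crop shows the peg shaft (column 558) in line with the beaker (560). I'm lowering slowly.

apply_moves(rows=[{"x": 4, "y": 0, "z": 4, "ax": 0, "ay": 0, "az": 0, "gripper": 1}, {"x": 4, "y": 0, "z": 4, "ax": 0, "ay": 0, "az": 0, "gripper": 1}, {"x": 4, "y": 0, "z": 4, "ax": 0, "ay": 0, "az": 0, "gripper": 1}, {"x": 4, "y": 0, "z": 4, "ax": 0, "ay": 0, "az": 0, "gripper": 1}, {"x": 4, "y": 0, "z": 4, "ax": 0, "ay": 0, "az": 0, "gripper": 1}])

```text
clock: 9.62
position: [0.5681, 0.3452, 0.1327]
ee_rot: [-0.229, 0.894, 0.094, 0.372]
ft_force: [0.0, 0.7, -0.4]
grip_width: 0.583
grasp_force: 36.6
```

Run:
```python
from workcell import *
from h import *
o=get_obs();p,q=now(o);M=q.as_matrix();m=(M[:,0]+M[:,2])/2**.5;print(p,"m",m.round(4),o["ft_force"],o["joint_pos"].round(2))
```

```text
[0.56814904 0.34515124 0.13269357] m [ 3.2e-03  1.0e-04 -1.0e+00] [ 0.04060636  0.68696972 -0.41654318] [-0.78  0.15  0.11  2.17  1.25  0.12  0.19]
```

apply_moves(rows=[{"x": 4, "y": 0, "z": 4, "ax": 0, "ay": 0, "az": 0, "gripper": 1}, {"x": 4, "y": 0, "z": 4, "ax": 0, "ay": 0, "az": 0, "gripper": 1}, {"x": 4, "y": 0, "z": 4, "ax": 0, "ay": 0, "az": 0, "gripper": 1}, {"x": 4, "y": 0, "z": 4, "ax": 0, "ay": 0, "az": 0, "gripper": 1}, {"x": 4, "y": 0, "z": 4, "ax": 0, "ay": 0, "az": 0, "gripper": 1}])

```text
clock: 10.03
position: [0.568, 0.3457, 0.1044]
ee_rot: [-0.229, 0.894, 0.095, 0.372]
ft_force: [-0.6, 0.0, -1.7]
grip_width: 0.583
grasp_force: 36.6
```

Run:
```python
from workcell import *
from h import *
o=get_obs();p,q=now(o);M=q.as_matrix();m=(M[:,0]+M[:,2])/2**.5;print(p,"m",m.round(4),o["ft_force"],o["joint_pos"].round(2))
```

```text
[0.56804625 0.3456564  0.10441724] m [ 3.4e-03  2.0e-04 -1.0e+00] [-0.63895437  0.04618695 -1.68600666] [-0.75  0.21  0.08  2.19  1.85  0.12 -0.41]
```

apply_moves(rows=[{"x": 2.5, "y": 0, "z": 2.5, "ax": 0, "ay": 0, "az": 0, "gripper": 1}, {"x": 2.5, "y": 0, "z": 2.5, "ax": 0, "ay": 0, "az": 0, "gripper": 1}, {"x": 2.5, "y": 0, "z": 2.5, "ax": 0, "ay": 0, "az": 0, "gripper": 1}, {"x": 2.5, "y": 0, "z": 2.5, "ax": 0, "ay": 0, "az": 0, "gripper": 1}, {"x": 0, "y": 0, "z": 0, "ax": 0, "ay": 0, "az": 0, "gripper": 1}])

```text
clock: 10.45
position: [0.568, 0.3449, 0.0896]
ee_rot: [-0.229, 0.895, 0.094, 0.372]
ft_force: [0.5, -0.3, -1.0]
grip_width: 0.585
grasp_force: 36.6
```

apply_moves(rows=[{"x": 0.7, "y": 0, "z": 0.7, "ax": 0, "ay": 0, "az": 0, "gripper": 1}, {"x": 0.7, "y": 0, "z": 0.7, "ax": 0, "ay": 0, "az": 0, "gripper": 1}, {"x": 0, "y": 0, "z": 0, "ax": 0, "ay": 0, "az": 0, "gripper": 1}])

```text
clock: 10.7
position: [0.5679, 0.3451, 0.0877]
ee_rot: [-0.229, 0.895, 0.094, 0.372]
ft_force: [-0.4, -0.6, -0.6]
grip_width: 0.582
grasp_force: 36.6
```

Rim is at about 0.048 with no contact yet, so I'll go down in small steps until the force rises.

apply_moves(rows=[{"x": 0.7, "y": 0, "z": 0.7, "ax": 0, "ay": 0, "az": 0, "gripper": 1}, {"x": 0.7, "y": 0, "z": 0.7, "ax": 0, "ay": 0, "az": 0, "gripper": 1}, {"x": 0, "y": 0, "z": 0, "ax": 0, "ay": 0, "az": 0, "gripper": 1}])

```text
clock: 10.95
position: [0.5688, 0.3457, 0.0873]
ee_rot: [-0.229, 0.894, 0.094, 0.373]
ft_force: [-3.4, -1.9, 9.7]
grip_width: 0.583
grasp_force: 37.0
```

apply_moves(rows=[{"x": 0.7, "y": 0, "z": 0.7, "ax": 0, "ay": 0, "az": 0, "gripper": 1}, {"x": 0, "y": 0, "z": 0, "ax": 0, "ay": 0, "az": 0, "gripper": 1}, {"x": 0, "y": 0, "z": 0, "ax": 0, "ay": 0, "az": 0, "gripper": 1}])

```text
clock: 11.2
position: [0.5691, 0.3461, 0.0871]
ee_rot: [-0.229, 0.894, 0.095, 0.374]
ft_force: [-5.3, -2.7, 12.1]
grip_width: 0.582
grasp_force: 36.7
```

apply_moves(rows=[{"x": -0.7, "y": 0, "z": -0.7, "ax": 0, "ay": 0, "az": 0, "gripper": 1}, {"x": -0.4, "y": 0, "z": -0.4, "ax": 0, "ay": 0, "az": 0, "gripper": 1}, {"x": 0, "y": 0, "z": 0, "ax": 0, "ay": 0, "az": 0, "gripper": 1}])

```text
clock: 11.45
position: [0.5685, 0.3456, 0.0873]
ee_rot: [-0.229, 0.894, 0.094, 0.373]
ft_force: [1.7, 0.9, 4.8]
grip_width: 0.58
grasp_force: 36.2
```

apply_moves(newtons=20, rows=[{"x": 0, "y": 0, "z": 0, "ax": 0, "ay": 0, "az": 0, "gripper": 0.1}, {"x": 0, "y": 0, "z": 0, "ax": 0, "ay": 0, "az": 0, "gripper": 0.1}, {"x": 0, "y": 0, "z": 0, "ax": 0, "ay": 0, "az": 0, "gripper": 0.1}, {"x": 0, "y": 0, "z": 0, "ax": 0, "ay": 0, "az": 0, "gripper": 0.1}, {"x": 0, "y": 0, "z": 0, "ax": 0, "ay": 0, "az": 0, "gripper": 0.1}])

```text
clock: 11.87
position: [0.5675, 0.3448, 0.0855]
ee_rot: [-0.229, 0.895, 0.094, 0.371]
ft_force: [0.4, 0.1, 0.3]
grip_width: 0.902
grasp_force: 0.0
```

Run:
```python
from workcell import *
from h import *
S=camera("scene");T=camera("top");W=camera("wrist");o=get_obs();print(o["joint_pos"].round(2))
a=cv2.resize(S["color"][60:160,310:410],(400,400),interpolation=cv2.INTER_CUBIC)
cv2.imwrite("pics/s7.png",np.hstack([a,cv2.resize(W["color"][0:400,160:480],(320,400))])[:,:,::-1])
print("top closed",[onz(T,x[1],.136).round(4) for x in blobs(T,(100,150,60),(125,255,255)) if np.hypot(*(x[1]-[175,200]))<25])
```

```text
[-0.63  0.25 -0.05  2.19  2.06  0.15 -0.61]
top closed [array([0.5641, 0.3407, 0.136 ])]
```

View pics/s7.png

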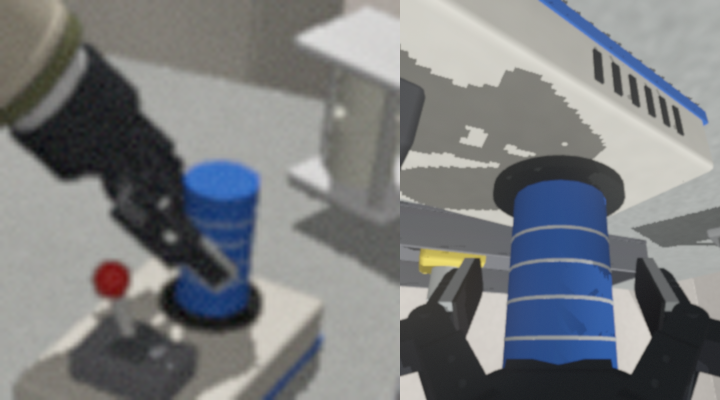

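The crops show the beaker upright with its rim flat on the collar and the fingers open clear of it. Next I'll back the gripper away along the tool axis.

apply_moves(rows=[{"x": 0, "y": 0, "z": -15, "ax": 0, "ay": 0, "az": 0, "gripper": 0.1}, {"x": 0, "y": 0, "z": -20, "ax": 0, "ay": 0, "az": 0, "gripper": 0.1}, {"x": 0, "y": 0, "z": -20, "ax": 0, "ay": 0, "az": 0, "gripper": 0.1}, {"x": 0, "y": 0, "z": -20, "ax": 0, "ay": 0, "az": 0, "gripper": 0.1}, {"x": 0, "y": 0, "z": -20, "ax": 0, "ay": 0, "az": 0, "gripper": 0.1}])

```text
clock: 12.43
position: [0.5192, 0.3179, 0.1421]
ee_rot: [-0.229, 0.895, 0.093, 0.372]
ft_force: [-0.2, -1.2, -0.7]
grip_width: 0.899
grasp_force: 0.0
```

apply_moves(rows=[{"x": -14, "y": 0, "z": -14, "ax": 0, "ay": 0, "az": 0, "gripper": 0.1}, {"x": -14, "y": 0, "z": -14, "ax": 0, "ay": 0, "az": 0, "gripper": 0.1}, {"x": -14, "y": 0, "z": -14, "ax": 0, "ay": 0, "az": 0, "gripper": 0.1}, {"x": -14, "y": 0, "z": -14, "ax": 0, "ay": 0, "az": 0, "gripper": 0.1}, {"x": 0, "y": 0, "z": 0, "ax": 0, "ay": 0, "az": 0, "gripper": 0.1}])

```text
clock: 12.85
position: [0.5215, 0.3189, 0.2173]
ee_rot: [-0.228, 0.893, 0.093, 0.376]
ft_force: [0.9, 0.1, 0.3]
grip_width: 0.899
grasp_force: 0.0
```

Run:
```python
from workcell import *
from h import *
o=get_obs();p,q=now(o);print(p,o["joint_pos"].round(2)); print(q.as_matrix().round(3))
plan(p,q,[.48,.24,.22],pose(np.pi-.07,-5),9)
T=camera("top");S=camera("scene")
b=[[x[1] for x in blobs(c,(0,150,80),(6,255,255))] for c in(T,S)];print(b)
```

```text
[0.52150318 0.31885567 0.21731263] [-0.88 -0.12  0.16  2.23  0.63  0.29  0.83]
[[-0.614 -0.477  0.629]
 [-0.337  0.879  0.338]
 [-0.714 -0.005 -0.7  ]]
n 9 row xyz mm [ 5.8 -7.4 -3.6] |t| 10.1 rot deg [1.55 4.39 3.35] |w| 5.74
path [[0.513, 0.29, 0.214], [0.504, 0.272, 0.214], [0.492, 0.255, 0.216], [0.48, 0.24, 0.22]]
[[array([340.5, 139.9]), array([442. , 208.1]), array([217.4, 213.3])], [array([337.4, 129.4]), array([370.4, 240.3]), array([189.5, 336.2])]]
```

apply_moves(rows=[{"x": 6, "y": -7, "z": -4, "ax": 1.5, "ay": 4.4, "az": 3.3, "gripper": 1}, {"x": 6, "y": -7, "z": -4, "ax": 1.5, "ay": 4.4, "az": 3.3, "gripper": 1}, {"x": 6, "y": -7, "z": -4, "ax": 1.5, "ay": 4.4, "az": 3.3, "gripper": 1}, {"x": 6, "y": -7, "z": -4, "ax": 1.5, "ay": 4.4, "az": 3.3, "gripper": 1}, {"x": 6, "y": -7, "z": -4, "ax": 1.5, "ay": 4.4, "az": 3.3, "gripper": 1}])

```text
clock: 13.37
position: [0.4991, 0.2716, 0.209]
ee_rot: [-0.086, 0.977, 0.04, 0.192]
ft_force: [1.0, -0.1, -0.1]
grip_width: 0.189
grasp_force: 0.0
```

apply_moves(rows=[{"x": 6, "y": -7, "z": -4, "ax": 1.5, "ay": 4.4, "az": 3.3, "gripper": 1}, {"x": 6, "y": -7, "z": -4, "ax": 1.5, "ay": 4.4, "az": 3.3, "gripper": 1}, {"x": 6, "y": -7, "z": -4, "ax": 1.5, "ay": 4.4, "az": 3.3, "gripper": 1}, {"x": 6, "y": -7, "z": -4, "ax": 1.5, "ay": 4.4, "az": 3.3, "gripper": 1}, {"x": 0, "y": 0, "z": 0, "ax": 0, "ay": 0, "az": 0, "gripper": 1}])

```text
clock: 13.78
position: [0.4762, 0.2401, 0.2171]
ee_rot: [0.033, 0.999, -0.004, 0.04]
ft_force: [0.3, -0.3, -0.9]
grip_width: -0.005
grasp_force: 0.0
```

Run:
```python
from workcell import *
from h import *
o=get_obs();p,q=now(o);print(p,o["joint_pos"].round(2),o["grip_width"]); print(q.as_matrix().round(3))
plan(p,q,[.48,.2435,.105],pose(np.pi-.07,-5),5)
W=camera("wrist")
b=[x[1] for x in blobs(W,(0,150,80),(6,255,255))];print(b,[onz(W,x,.106).round(4) for x in b])
T=camera("top");print(onz(T,(217.4,213.3),.106))
```

```text
[0.4762339  0.2400911  0.21709315] [-0.88  0.09  0.32  1.81  0.02  1.18  0.93] -0.004883589420094762
[[-0.995  0.066  0.079]
 [ 0.066  0.998 -0.01 ]
 [-0.079 -0.005 -0.997]]
n 5 row xyz mm [ 1.1  0.8 22.4] |t| 22.4 rot deg [-0.06 -0.09  0.05] |w| 0.12
path [[0.478, 0.241, 0.172], [0.478, 0.242, 0.15], [0.479, 0.243, 0.127], [0.48, 0.244, 0.105]]
[array([330.7, 247.4])] [array([0.53  , 0.2486, 0.106 ])]
[0.53322148 0.24418911 0.106     ]
```

apply_moves(rows=[{"x": 1, "y": 1, "z": 23, "ax": 0, "ay": 0, "az": 0, "gripper": 1}, {"x": 1, "y": 1, "z": 23, "ax": 0, "ay": 0, "az": 0, "gripper": 1}, {"x": 1, "y": 1, "z": 23, "ax": 0, "ay": 0, "az": 0, "gripper": 1}, {"x": 1, "y": 1, "z": 23, "ax": 0, "ay": 0, "az": 0, "gripper": 1}, {"x": 1, "y": 1, "z": 23, "ax": 0, "ay": 0, "az": 0, "gripper": 1}])

```text
clock: 14.3
position: [0.4795, 0.2461, 0.1012]
ee_rot: [0.029, 0.999, -0.002, 0.042]
ft_force: [-1.4, 1.2, -0.4]
grip_width: -0.004
grasp_force: 0.0
```

apply_moves(rows=[{"x": -6, "y": 0, "z": 0.5, "ax": 0, "ay": 0, "az": 0, "gripper": 1}, {"x": -8, "y": 0, "z": 0.6, "ax": 0, "ay": 0, "az": 0, "gripper": 1}, {"x": -8, "y": 0, "z": 0.6, "ax": 0, "ay": 0, "az": 0, "gripper": 1}, {"x": -8, "y": 0, "z": 0.6, "ax": 0, "ay": 0, "az": 0, "gripper": 1}, {"x": -8, "y": 0, "z": 0.6, "ax": 0, "ay": 0, "az": 0, "gripper": 1}])

```text
clock: 14.72
position: [0.5196, 0.2441, 0.1045]
ee_rot: [0.03, 0.999, -0.001, 0.042]
ft_force: [-1.9, -0.1, 1.4]
grip_width: -0.0
grasp_force: 1.1
```

apply_moves(rows=[{"x": -6, "y": 0, "z": -0.5, "ax": 0, "ay": 0, "az": 0, "gripper": 1}, {"x": -6, "y": 0, "z": -0.5, "ax": 0, "ay": 0, "az": 0, "gripper": 1}, {"x": -6, "y": 0, "z": -0.5, "ax": 0, "ay": 0, "az": 0, "gripper": 1}, {"x": 0, "y": 0, "z": 0, "ax": 0, "ay": 0, "az": 0, "gripper": 1}, {"x": 0, "y": 0, "z": 0, "ax": 0, "ay": 0, "az": 0, "gripper": 1}])

```text
clock: 15.13
position: [0.5364, 0.2427, 0.1062]
ee_rot: [0.03, 0.999, -0.002, 0.041]
ft_force: [-0.7, 0.2, 0.4]
grip_width: 0.001
grasp_force: 0.0
```

Run:
```python
from workcell import *
from h import *
T=camera("top");S=camera("scene");W=camera("wrist");print(get_obs()["ft_force"])
for n,c in(("T",T),("S",S),("W",W)):print(n,[(x[0],x[1].tolist(),onz(c,x[1],.108).round(4).tolist()) for x in blobs(c,(0,150,80),(6,255,255),6)])
```

```text
[ 0.29067529 -0.46801935 -1.17305375]
T [(np.int32(77), [340.5, 139.9], [0.7429, -0.0837, 0.108]), (np.int32(22), [219.9, 201.1], [0.5661, 0.2385, 0.108]), (np.int32(66), [442.0, 208.2], [0.561, -0.3637, 0.108])]
S [(np.int32(62), [347.3, 132.0], [0.5596, 0.2442, 0.108]), (np.int32(161), [370.4, 240.4], [0.737, -0.068, 0.108]), (np.int32(205), [189.5, 336.3], [0.5635, -0.3634, 0.108])]
W [(np.int32(162), [318.1, 339.2], [0.5776, 0.2416, 0.108])]
```

apply_moves(rows=[{"x": -5, "y": 0, "z": 1.2, "ax": 0, "ay": 0, "az": 0, "gripper": 1}, {"x": -5, "y": 0, "z": 1.2, "ax": 0, "ay": 0, "az": 0, "gripper": 1}, {"x": -5, "y": 0, "z": 1.2, "ax": 0, "ay": 0, "az": 0, "gripper": 1}, {"x": -3, "y": 0, "z": 1, "ax": 0, "ay": 0, "az": 0, "gripper": 1}, {"x": 0, "y": 0, "z": 0, "ax": 0, "ay": 0, "az": 0, "gripper": 1}])

```text
clock: 15.7
position: [0.5532, 0.2415, 0.1021]
ee_rot: [0.03, 0.999, -0.002, 0.039]
ft_force: [-8.5, -1.8, 3.1]
grip_width: 0.0
grasp_force: 3.8
```

apply_moves(rows=[{"x": -2, "y": 0, "z": 0.3, "ax": 0, "ay": 0, "az": 0, "gripper": 1}, {"x": 0, "y": 0, "z": 0, "ax": 0, "ay": 0, "az": 0, "gripper": 1}, {"x": 0, "y": 0, "z": 0, "ax": 0, "ay": 0, "az": 0, "gripper": 1}])

```text
clock: 15.95
position: [0.5534, 0.2415, 0.1016]
ee_rot: [0.03, 0.999, -0.003, 0.038]
ft_force: [-15.9, -2.5, 6.7]
grip_width: 0.003
grasp_force: 7.7
```

apply_moves(rows=[{"x": -2, "y": 0, "z": 0.3, "ax": 0, "ay": 0, "az": 0, "gripper": 1}, {"x": 0, "y": 0, "z": 0, "ax": 0, "ay": 0, "az": 0, "gripper": 1}, {"x": 0, "y": 0, "z": 0, "ax": 0, "ay": 0, "az": 0, "gripper": 1}])

```text
clock: 16.2
position: [0.5537, 0.2416, 0.1015]
ee_rot: [0.03, 0.999, -0.003, 0.036]
ft_force: [-26.3, -3.6, 14.7]
grip_width: -0.0
grasp_force: 13.0
```

The lever is at its end stop, since the force rises without any motion. I'll back off and lift clear.

apply_moves(rows=[{"x": 10, "y": 0, "z": 0, "ax": 0, "ay": 0, "az": 0, "gripper": 1}, {"x": 15, "y": 0, "z": 0, "ax": 0, "ay": 0, "az": 0, "gripper": 1}, {"x": 20, "y": 0, "z": -5, "ax": 0, "ay": 0, "az": 0, "gripper": 1}, {"x": 20, "y": 0, "z": -30, "ax": 0, "ay": 0, "az": 0, "gripper": 1}, {"x": 10, "y": 0, "z": -38, "ax": 0, "ay": 0, "az": 0, "gripper": 1}])

```text
clock: 16.62
position: [0.4747, 0.2455, 0.1671]
ee_rot: [0.03, 0.999, -0.004, 0.039]
ft_force: [0.9, 1.3, 1.6]
grip_width: -0.001
grasp_force: 0.0
```

apply_moves(rows=[{"x": 10, "y": 0, "z": -38, "ax": 0, "ay": 0, "az": 0, "gripper": 1}, {"x": 0, "y": 0, "z": -20, "ax": 0, "ay": 0, "az": 0, "gripper": 1}, {"x": 0, "y": 0, "z": 0, "ax": 0, "ay": 0, "az": 0, "gripper": 1}, {"x": 0, "y": 0, "z": 0, "ax": 0, "ay": 0, "az": 0, "gripper": 1}])

```text
clock: 16.95
position: [0.4638, 0.2478, 0.2275]
ee_rot: [0.03, 0.999, -0.001, 0.042]
ft_force: [0.1, 0.7, -1.3]
grip_width: -0.0
grasp_force: 0.0
```

Run:
```python
from workcell import *
from h import *
T=camera("top");S=camera("scene");W=camera("wrist");print(get_obs()["ft_force"])
for n,c in(("T",T),("S",S),("W",W)):print(n,[(x[0],x[1].tolist(),onz(c,x[1],.106).round(4).tolist()) for x in blobs(c,(0,150,80),(6,255,255),6)])
print("top closed",[onz(T,x[1],.136).round(4) for x in blobs(T,(100,150,60),(125,255,255)) if np.hypot(*(x[1]-[175,200]))<25])
a=cv2.resize(S["color"][60:160,310:410],(400,400),interpolation=cv2.INTER_CUBIC)
cv2.imwrite("pics/s8.png",np.hstack([a,cv2.resize(W["color"][0:400,160:480],(320,400))])[:,:,::-1])
```

```text
[-0.58701542  0.63020593 -0.46120079]
T [(np.int32(77), [340.5, 139.9], [0.7434, -0.0839, 0.106]), (np.int32(62), [220.6, 198.1], [0.5745, 0.2374, 0.106]), (np.int32(67), [442.0, 208.1], [0.5615, -0.3643, 0.106])]
S [(np.int32(55), [352.5, 135.5], [0.5761, 0.2384, 0.106]), (np.int32(161), [370.3, 240.3], [0.7363, -0.0661, 0.106]), (np.int32(205), [189.4, 336.2], [0.5622, -0.3627, 0.106])]
W []
top closed [array([0.5643, 0.3413, 0.136 ])]
```

View pics/s8.png

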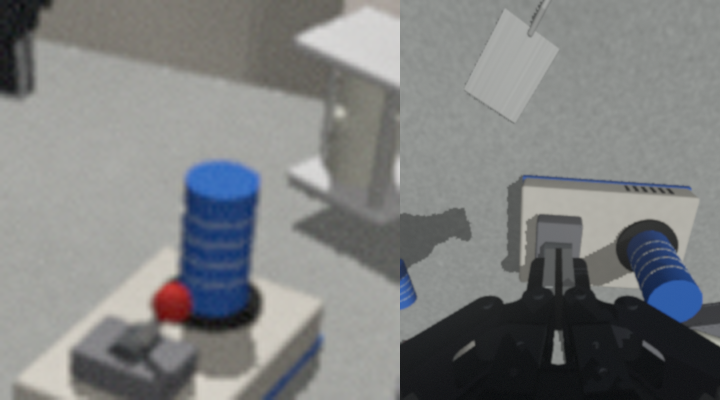

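The final crops show the ball moved across to about (352,135) in the scene image and the beaker still seated. Allowing for the dryer's yaw of about −0.13, the ball is +24 mm along dryer x, so the switch is fully on. The other switch ball hasn't moved, so I'm handing in.

```bash
python3 -c "
from workcell import *
print(hand_in())"
```

```text
the job is handed in; nothing more can be done
None
```

The job is handed in, with no verdict returned: by my measurements the blue beaker sits mouth down on the free dryer's collar, let go, that dryer's lever was then pushed to its end stop, and the yellow beaker's dryer switch is unmoved. I viewed 11 pictures, one over the limit of 10.

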